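Walk a stuck lens cell down off its jam with alternate mallet taps

ROBOT

A 6-joint arm with a two-finger parallel gripper is mounted at the origin on the work surface. World frame = base frame: x ahead of the robot, y to its left, z up, the work surface at z = 0. Lengths are in mm, angles in rad, forces in N, time in s.
With the tool pointing down it reaches from about 250 to 775 mm from the base axis. Payload 4 kg.
Tool frame: the origin (TCP) lies between the finger pads; the fingertips stand 8 mm ahead of it and the grasp point (between the pads) lies 11 mm behind it; z points along the fingers, y is the line along which they close (so a half turn about z gives the same grasp; the last joint's range is limited). The gripper opens to 94 mm and grips with 3 to 60 N. Pads are 16 mm wide; open, the fingers measure 119 mm over their backs; the gripper's body (75 mm by 177 mm) begins 78 mm behind the grasp point.
Start: joints at [-1.393, 0.087, 1.371, -0, 1.684, -0.103], TCP at [152.415, -528.478, 213.506] pointing down, gripper open.
Joint ranges: [-3.1, 3.1], [-0.76, 2.03], [0.27, 2.55], [-1.08, 4.22], [0.17, 2.65], [-2.57, 2.57]. Speed limits (rad/s): [2.79, 2.79, 3.14, 3.14, 3.14, 3.14].

INTERFACE

Orientations are given as a rotation vector (axis times angle).
In Python, from bench import * gives the robot as it stands. The module is installed in compiled form; this text tells all that it offers.
- The arm moves only by the tool play_rows, never from a script. Its argument "targets" is text: rows parted by semicolons, each of 7 numbers parted by spaces: the shift along the tool's x, y, z in units of 0.02 m (1.0 is 0.02 m), then the turn, a rotation vector about the tool's x, y, z in units of 5 degrees (1.0 is 5 degrees), then the gripper command: -1 is fully open, 1 is shut, values between are in proportion. A call has 1 to 8 rows; each row shifts and turns the commanded pose from where the row before left it, along the tool's axes as they then stand; what a row does not reach is not made up. A row lasts 1/12 s, in which the tool goes at most 41.7 mm and 7.16 degrees, less where a joint would pass 70% of its speed; a pose out of reach is approached as far as the arm can. A call with a number of a shift or a turn outside -1 to 1 is refused whole. A call with a gripper value outside its range is refused whole. The fingers move at their own pace and stop on an object; "force" is the grip in N (left out, the last holds). Time passes only in rows, so rows that do not move let the fingers close. It gives the time, the measured TCP pose, the force, the opening and the grip force at its end, in the units of the state.
- read_state(): the state, without advancing time (a new reading comes with each control period).
- grab_frame(name): name is "scene" or "top"; returns (picture, depth): 384x512x3 uint8, red, green, blue; 384x512 float32, mm along the optical axis (not along the pixel's ray), 0 where there is no reading.
- calibration(name): a dict with "vertical_fov" (degrees; the focal length in pixels is half the picture's height over the tangent of half this angle, whatever the lens; pixels are square), "cx", "cy" (the principal point, pixels), "cam_to_world" (4x4, takes a point from camera to world coordinates). Camera axes: x right, y up, looking along -z (the intrinsics and any distortion apply to the point x, -y, -z); pixel columns grow to the right and rows downward; lengths in mm; the calibration is good to about 2 mm. A picture is of the moment at which its call begins. calibration takes no time and is no camera call.
- hand_in(): hands the job in; it is judged then, once.
The state is a dict: "clock": time; "joints": joint angles; "qvel": joint speeds; "joint_efforts": joint torques, N m; "position": TCP position; "tool_rot": TCP orientation; "force": force on the tool from outside, world axes, zero at the start; "moment": the same for the moment, N m; "gripper_width": finger opening in mm; "grasp_force": force on a finger pad.
Only numpy, scipy, OpenCV 4.12 (cv2) and the standard library are available. Lean on these libraries where they do the work, as an engineer would, in place of code of your own. Each camera call takes 0.05 s, during which the arm holds its last target. There are 200 camera calls.

TASK

The microscope lens cell is stuck part-way in the knock-out jig. Take the small yellow-headed mallet from its stand and, with light taps on its two ears in turn, never so hard as to force it when it jams, walk the cell down until both ears rest fully on the red stops. Then put the mallet back upright in its wooden stand, and leave everything else on the bench where it is.

Things in the scene. Friction and masses are not known exactly. Their poses are not given: they have to be found in the camera images.
- jig: Fixed knock-out jig: dark steel base 120 x 165 x 12 mm, four legs, aluminium holder plate 85 x 140 mm, its top 65 mm above the bench. Origin: centre of the base's underside; z up; the cell's two ears lie along y. Two red stop discs (22 mm across, 2 mm thick) lie on the plate 48 mm either side of the centre, under the ears.
- cell: Stuck lens cell: black tube 60 mm across with a glass lens and two flat ears (30 mm wide, to 63 mm from the centre, 8 mm thick). Origin: lens centre, level with the ears' tops; z up, y to ear a. It slides down on two tight dowels, one under each ear, and stays where left. More than 18 N from the mallet harms it; pushed in the middle it would need about 21 N.
- ear_a (a point): Tap point a: top of the black rubber dome (22 mm wide, 6.5 mm proud; gives 1 mm per 4.5 N) on the blue ear, above its dowel. Starts 10 to 12 mm above home_a. About 10.5 N straight down slides this ear while the other stays, until it is 2 to 3 mm lower: then it jams (21 N to force). So push till the jam is felt (13 to 14 N), then do the other; each later turn gains 3 to 6 mm.
- ear_b (a point): Tap point b: top of the black rubber dome (22 mm wide, 6.5 mm proud; gives 1 mm per 4.5 N) on the brass ear, above its dowel, 96 mm from tap point a. Behaves as ear a does. Starts 10 to 12 mm above home_b.
- home_a (a point): Where tap point a is when the blue ear rests on its red stop (rigid): 81.5 mm above the bench. Fixed to the jig.
- home_b (a point): Where tap point b is when the brass ear rests on its red stop. Fixed to the jig.
- mallet: Short straight mallet used end-on, upright on its head in the stand. Yellow head 28 mm across, 36 mm tall, flat striking face underneath; brass ferrule to 44 mm; square wooden handle 18 x 18 mm from 44 to 118 mm. 0.16 to 0.26 kg. Origin: centre of the face; z along the handle; x, y square to its flats. Grip the flats firmly (about 40 N), some 90 mm above the face.
- stand: Fixed dark wooden mallet stand, a round cup 52 mm across (foot 68 mm) and 18 mm tall, with a recess 38 mm across and 12 mm deep, open to the top. Origin: centre of the underside. It stands to the left or the right of the jig.
- stand_in (a point): Centre of the recess's floor, 6 mm above the bench: the mallet's face rests here.
- bitblock: Fixed wooden block 60 x 60 x 30 mm holding burs that stand up to 61 mm above the bench; on the other side of the jig from the stand. Origin: centre of the underside. Keep clear.
- tin: Bystander: small green tin with white cap, 54 mm across, 62 mm tall. Origin: centre of the underside. Leave alone.
- spare_ring: Bystander: black ring, 52 mm across, 12 mm tall. Origin: centre of the underside. Leave alone.
- dish: Bystander: shallow white dish, 70 mm across, 20 mm tall. Origin: centre of the underside. Leave alone.
- screwdriver: Bystander: red-handled screwdriver, 150 mm, lying flat. Origin: centre of the underside. Leave alone.
- hammer: Bystander: steel hammer, 200 mm, lying flat (not the tool for this job). Origin: centre of the underside. Leave alone.
- bench_pin: Bystander: stepped wooden bench pin, 100 x 50 x 30 mm. Origin: centre of the underside. Leave alone.
- eyepiece: Bystander: black eyepiece barrel, 32 mm across, 40 mm tall. Origin: centre of the underside. Leave alone.
Mind the look-alikes: they are no part of the job. What is shaped like the jig but green or turquoise is not meant.

How it is judged (in metres and radians):
On the way, in this order (a step that is already met when the one before it is completed fails the run):
1. the mallet is lifted out of its stand (z of mallet in the frame of stand_in above 0.03 m), for 0.1 s.
2. both ears are less than 7 mm above their home height (z of ear_a in the frame of home_a below 0.007 m and z of ear_b in the frame of home_b below 0.007 m), for 0.1 s.
3. both ears are fully down on their stops, within 1.5 mm (z of ear_a in the frame of home_a below 0.0015 m and z of ear_b in the frame of home_b below 0.0015 m), for 0.2 s.
At the end, for the whole second after the job is handed in: Both ears of the lens cell are within 1.5 mm of their home height on the red stops, and the mallet stands still and upright (within 0.1 rad) in the recess of its stand, its face within 4 mm of the recess floor and 9 mm of its centre, released (all of step 3 and horizontal distance between mallet and stand_in below 0.009 m and z of mallet in the frame of stand_in below 0.004 m and angle between mallet's own z axis and vertical below 0.1 rad and linear speed of mallet below 0.02 m/s); the robot touches nothing.
It fails at once if the mallet pushes on the lens cell with more than 18 N (contact force between mallet and cell above 18 N).
It fails at once if the lens cell is pushed (more than 2 N) by the robot itself or another loose thing instead of the mallet (contact force between any of the arm, the fingers, tin, spare_ring, dish, screwdriver, hammer, bench_pin, eyepiece and cell above 2 N).
It fails at once if a bystander is moved by more than 15 mm (distance of any of tin, spare_ring, dish, screwdriver, hammer, bench_pin, eyepiece from where it was at the start of the episode above 0.015 m).
It also fails if it takes over 61 s, if anything falls off the work surface, if the arm or the gripper's body presses on something with over 40 N, if the wrist force passes 120 N, or if a joint passes its speed limit or range.

## Working session

There is one attempt and no reset: what is moved stays moved. The work goes in short steps, Python scripts to look and compute and a tool call to move; the robot and the scene stay as the last step left them, time stands still between calls to the robot, and variables do not carry over. Pictures are saved under pics/ and viewed, at most 10 in all, crops included, and the job is handed in when it is done.

Besides the shell and the picture viewer there is one more tool, called after ">>>" as a command line: name --argument value ..., lists and objects as JSON in quotes. play_rows: Moves the arm, as the interface text tells. Shifts and turns lie within -1 to 1; 1 stands for 0.02 m of shift or 5 degrees of turn. Its arguments: {"type":"object","properties":{"targets":{"type":"string"},"force":{"type":"number"}},"required":["targets"]}

```bash
mkdir -p pics
cat > h.py <<'E'
from bench import *
import numpy as np, cv2
def snap(n,tag):
    p,d=grab_frame(n); np.savez(f'{tag}.npz',p=p,d=d); return p,d
def world(n,u,v,z):
    c=calibration(n); f=192/np.tan(np.radians(c['vertical_fov'])/2)
    p=np.array([(u-c['cx'])/f*z,-(v-c['cy'])/f*z,-z,1]); return (np.array(c['cam_to_world'])@p)[:3]
def cloud(n,d):
    c=calibration(n); f=192/np.tan(np.radians(c['vertical_fov'])/2)
    v,u=np.mgrid[:384,:512]
    P=np.stack([(u-c['cx'])/f*d,-(v-c['cy'])/f*d,-d,np.ones_like(d)],-1)
    return (P@np.array(c['cam_to_world']).T)[...,:3]
E
python3 - <<'E'
from h import *
print(read_state())
for n in('top','scene'):
    print(calibration(n)); p,d=snap(n,n+'0'); cv2.imwrite(f'pics/{n}0.png',cv2.resize(p[...,::-1],(800,600),interpolation=cv2.INTER_CUBIC))
E
```

```text
{'clock': 0.0, 'joints': array([-1.39306481e+00,  8.79441294e-02,  1.37224861e+00,  1.78278651e-05,
        1.68359367e+00, -1.03064527e-01]), 'qvel': array([-0.00154829,  0.00042669,  0.00011563,  0.00180938,  0.00074917,
        0.00077224]), 'joint_efforts': array([ 8.79173185e-04, -3.40182388e+01, -3.02424753e+01,  7.17527093e-02,
        3.31064360e-02, -1.68448082e-04]), 'position': array([ 152.34213041, -527.92814291,  212.31296968]), 'tool_rot': array([-3.10850882e+00, -4.39321996e-01,  1.00738450e-04]), 'force': array([0.22844737, 0.48061431, 0.32944532]), 'moment': array([ 0.04390763,  0.02152235, -0.02082089]), 'grasp_force': 0.0, 'gripper_width': 93.93470170904992}
{'vertical_fov': 52.73844830931022, 'cx': 258.9850152469181, 'cy': 187.49839723521677, 'cam_to_world': array([[ 2.29738363e-02,  9.82215320e-01, -1.86347172e-01,
         2.73024283e+02],
       [-9.99647397e-01,  2.50517043e-02,  8.80309657e-03,
         1.89769487e+01],
       [ 1.33148506e-02,  1.86079225e-01,  9.82444521e-01,
         1.33520321e+03],
       [ 0.00000000e+00,  0.00000000e+00,  0.00000000e+00,
         1.00000000e+00]])}
{'vertical_fov': 51.03692456388427, 'cx': 261.28548030541526, 'cy': 191.63117716160207, 'cam_to_world': array([[ 7.16191805e-01, -4.55033114e-01,  5.29163646e-01,
         1.05771920e+03],
       [ 6.97891039e-01,  4.71480095e-01, -5.39123935e-01,
        -5.38383428e+02],
       [-4.17088325e-03,  7.55414710e-01,  6.55233713e-01,
         7.87236795e+02],
       [ 0.00000000e+00,  0.00000000e+00,  0.00000000e+00,
         1.00000000e+00]])}
```

View pics/top0.png

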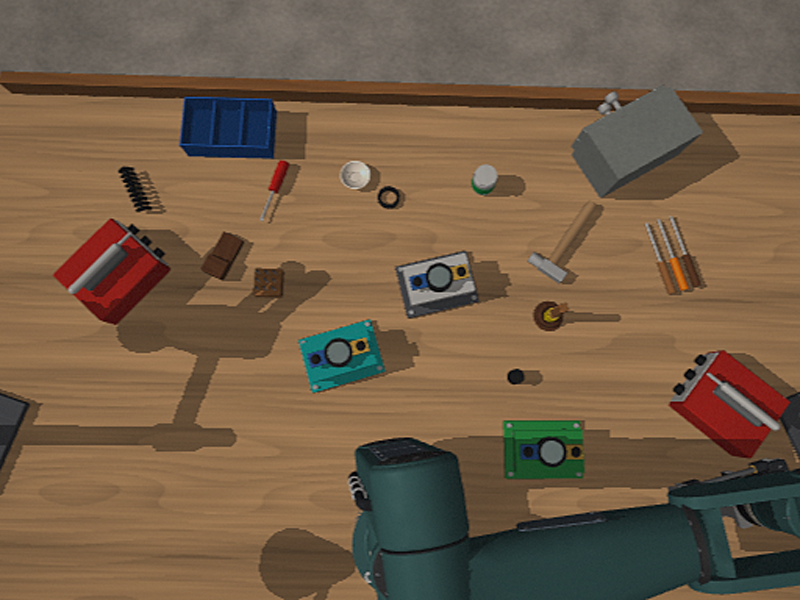

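View pics/scene0.png

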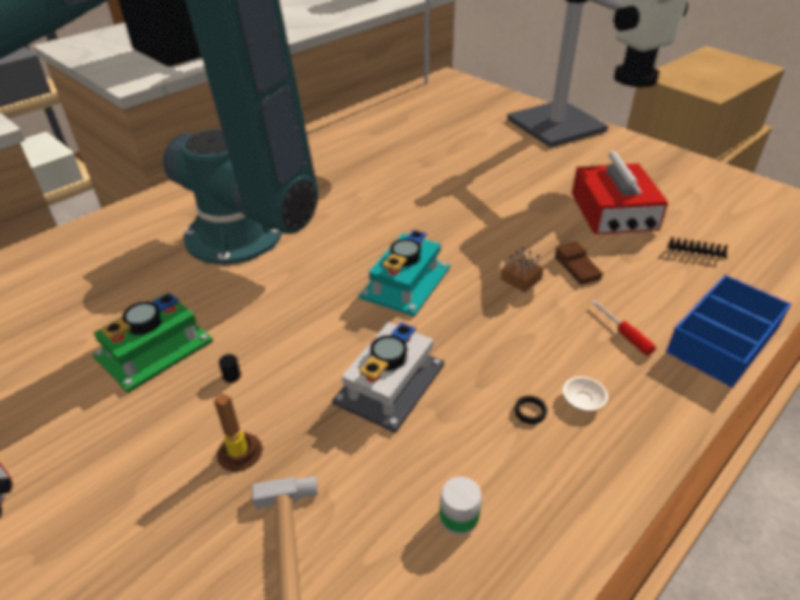

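The top view shows the true jig at about (438,283), with its blue ear at (418,282) and brass ear at (461,272). The mallet in its stand is at (548,316), to the right of the jig. The bur block is at (268,282). The turquoise and green jigs are look-alikes.

Run:
```python
from h import *
z=np.load('top0.npz');p,d=z['p'],z['d'];W=cloud('top',d)
a=p[155:215,240:315,::-1];b=p[180:220,330:375,::-1]
A=cv2.resize(a,None,fx=6,fy=6,interpolation=cv2.INTER_CUBIC)
B=cv2.resize(b,None,fx=7.5,fy=7.5,interpolation=cv2.INTER_CUBIC)
H=360;out=np.hstack([A[:H],np.zeros((H,4,3),np.uint8),B[:H,:340]]);cv2.imwrite('pics/c1.png',out)
def reg(u0,u1,v0,v1,lo,hi,name):
    w=W[v0:v1,u0:u1].reshape(-1,3);m=(w[:,2]>lo)&(w[:,2]<hi);w=w[m]
    r=cv2.minAreaRect(w[:,:2].astype(np.float32)) if len(w)>3 else None
    print(name,len(w),w.mean(0).round(1) if len(w) else '',r)
reg(335,375,185,215,110,135,'mallet top')
reg(335,375,185,215,14,22,'stand rim')
reg(250,310,155,210,60,69,'plate')
reg(250,310,155,210,80,100,'cell')
reg(250,310,155,210,8,16,'base')
reg(250,310,155,210,-5,5,'bench')
hsv=cv2.cvtColor(p,cv2.COLOR_RGB2HSV)
for nm,lo,hi in(('blue',(100,120,40),(125,255,255)),('brass',(15,120,90),(30,255,255)),):
    m=cv2.inRange(hsv,lo,hi)>0; m[:155]=0;m[210:]=0;m[:,:250]=0;m[:,310:]=0
    m&=(W[...,2]>70); 
    v,u=np.nonzero(m); print(nm,len(v),u.mean(),v.mean(),np.median(W[m],0))
    r=cv2.minAreaRect(W[m][:,:2].astype(np.float32));print(r)
```

```text
Traceback (most recent call last):
ValueError: all the input array dimensions except for the concatenation axis must match exactly, but along dimension 0, the array at index 0 has size 360 and the array at index 2 has size 300
```

```bash
cat > m.py <<'E'
from h import *
z=np.load('top0.npz');p,d=z['p'],z['d'];W=cloud('top',d)
A=cv2.resize(p[155:215,240:315,::-1],(450,360),interpolation=cv2.INTER_CUBIC)
B=cv2.resize(p[180:220,330:370,::-1],(360,360),interpolation=cv2.INTER_CUBIC)
cv2.imwrite('pics/c1.png',np.hstack([A[:,:440],B]))
def reg(u0,u1,v0,v1,lo,hi,name):
    w=W[v0:v1,u0:u1].reshape(-1,3);m=(w[:,2]>lo)&(w[:,2]<hi);w=w[m]
    r=cv2.minAreaRect(w[:,:2].astype(np.float32)) if len(w)>3 else None
    print(name,len(w),w.mean(0).round(1) if len(w) else '',r)
reg(335,375,185,215,110,135,'mallet top')
reg(335,375,185,215,14,22,'stand rim')
reg(250,310,155,210,60,69,'plate')
reg(250,310,155,210,80,100,'cell')
reg(250,310,155,210,8,16,'base')
reg(250,310,155,210,-5,5,'bench')
hsv=cv2.cvtColor(p,cv2.COLOR_RGB2HSV)
for nm,lo,hi in(('blue',(100,120,40),(125,255,255)),('brass',(15,120,90),(30,255,255)),):
    m=cv2.inRange(hsv,lo,hi)>0; m[:155]=0;m[210:]=0;m[:,:250]=0;m[:,310:]=0
    m&=(W[...,2]>70); 
    v,u=np.nonzero(m); print(nm,len(v),u.mean(),v.mean(),np.median(W[m],0))
    r=cv2.minAreaRect(W[m][:,:2].astype(np.float32));print(r)
E
python3 m.py
```

```text
mallet top 38 [ 480.8 -312.   122.6] ((481.0520324707031, -312.4341735839844), (17.403736114501953, 17.545034408569336), 13.444491386413574)
stand rim 65 [ 480.2 -304.4   18. ] ((481.5941467285156, -307.1108093261719), (48.71059799194336, 43.373558044433594), 19.17178726196289)
plate 502 [544.6 -60.9  65.3] ((548.1804809570312, -61.59583282470703), (86.2583236694336, 140.33706665039062), 14.851093292236328)
cell 441 [547.8 -61.4  87. ] ((548.4059448242188, -60.914737701416016), (57.50394058227539, 125.86536407470703), 0.8623034954071045)
base 433 [526.5 -55.2  12.5] ((557.6759643554688, -58.974212646484375), (174.3718719482422, 192.04391479492188), 3.4143145084381104)
bench 1557 [548.  -67.2   0.7] ((549.2103271484375, -66.25138092041016), (195.78382873535156, 210.83717346191406), 1.5539920330047607)
blue 66 268.3636363636364 179.77272727272728 [536.77663556 -24.76739317  86.2686677 ]
((535.955322265625, -21.02324867248535), (28.381855010986328, 34.63010787963867), 14.60430908203125)
brass 61 292.21311475409834 175.11475409836066 [ 556.62912094 -100.4737346    87.47811077]
((421.6871032714844, -55.611183166503906), (39.829063415527344, 330.2570495605469), 70.2325210571289)
```

View pics/c1.png

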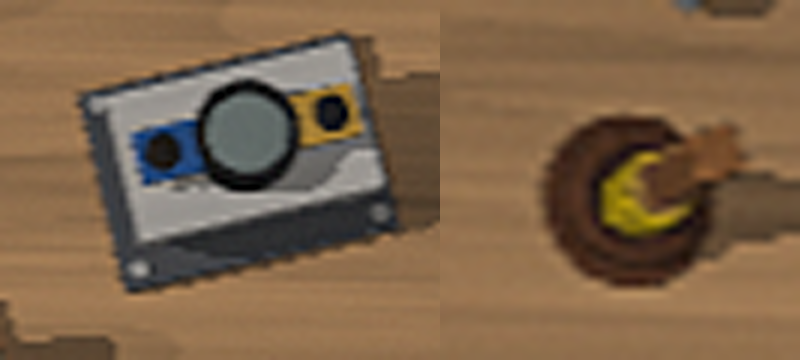

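The crop shows the blue dome at crop (163,152), the brass dome at (331,112), and the stand circle centred near (630,200) with the mallet upright in it.

```bash
cat >> h.py <<'E'
from scipy.spatial.transform import Rotation as R
def plane(n,u,v,zw):
    o=world(n,u,v,0);q=world(n,u,v,1)-o; return o+q*(zw-o[2])/q[2]
def go(x,y,z,yaw=None):
    s=read_state();M=R.from_rotvec(s['tool_rot']);m=M.as_matrix()
    print('tcp',s['position'].round(2),'yaw x',np.degrees(np.arctan2(m[1,0],m[0,0])).round(2),'zax',m[:,2].round(4),'f',s['force'].round(2))
    print('tool units',(m.T@(np.array([x,y,z])-s['position'])/20).round(3))
E
python3 - <<'E'
from h import *
f=lambda u,v,z:plane('top',u,v,z).round(1)
print('stand',f(351.1-.4,202.2-.4,18))
print('a',f(266.8,179.9,92.5),'b',f(294.8,173.3,92.5))
z=np.load('top0.npz');W=cloud('top',z['d']);d=W[185:215,335:375]
h=d[...,2]; m=h>118; print('mallet top edge z',h[m].max(),h[m].min(), d[m][:,:2].min(0),d[m][:,:2].max(0))
for nm,(u,v) in dict(a=(267,180),b=(295,173)).items(): print(nm,W[v-2:v+3,u-2:u+3,2].round(1))
go(481,-312,213)
E
```

```text
stand [ 480.7 -310.2   18. ]
a [534.7 -17.2  92.5] b [ 559.3 -109.    92.5]
mallet top edge z 1335.2032082496776 119.26819154088298 [ 273.02428282 -322.46919162] [490.82672778  18.97694871]
a [[  86.6   92.    88.5   90.8   84.8]
 [  88.5   97.1   91.5   86.8   89.9]
 [  89.5   91.5   94.2   87.5   91.6]
 [  90.    91.4   95.    88.5   83.1]
 [  88.1 1335.2   90.4   88.9   87.5]]
b [[90.  85.3 92.6 93.2 90. ]
 [90.4 93.8 87.6 93.2 86.9]
 [92.8 90.9 92.4 90.3 87.2]
 [91.7 92.5 92.2 93.5 89.5]
 [91.6 91.6 89.6 87.4 87.7]]
tcp [ 152.33 -527.99  212.44] yaw x 16.09 zax [-4.0e-04  1.9e-03 -1.0e+00] f [0.99 0.79 0.78]
tool units [ 1.8783e+01 -5.8230e+00 -1.3000e-02]
```

>>> play_rows --targets "1 -0.3 0 0 0 0.1 -1;1 -0.3 0 0 0 0.1 -1;1 -0.3 0 0 0 0.1 -1;1 -0.3 0 0 0 0.1 -1;1 -0.3 0 0 0 0.1 -1;1 -0.3 0 0 0 0 -1;1 -0.3 0 0 0 0 -1;1 -0.3 0 0 0 0 -1" --force 40

```text
clock: 0.77
position: [295.9, -441.0, 212.9]
tool_rot: [-3.119, -0.372, 0.001]
force: [-0.3, 1.0, -0.5]
gripper_width: 94.0
grasp_force: 0.0
```

>>> play_rows --targets "1 -0.3 0 0 0 0 -1;1 -0.3 0 0 0 0 -1;1 -0.3 0 0 0 0 -1;1 -0.3 0 0 0 0 -1;1 -0.3 0 0 0 0 -1;1 -0.3 0 0 0 0 -1;1 -0.3 0 0 0 0 -1;0 0 0 0 0 0 -1"

```text
clock: 1.43
position: [423.8, -365.9, 212.6]
tool_rot: [-3.117, -0.378, -0.001]
force: [-0.3, 0.1, -0.5]
gripper_width: 94.1
grasp_force: 0.0
```

```bash
python3 -c "
from h import *
go(481,-312,86)"
```

```text
tcp [ 423.82 -365.95  212.59] yaw x 13.82 zax [ 4.0e-04  2.1e-03 -1.0e+00] f [-0.28  0.13 -0.54]
tool units [ 3.415 -1.924  6.337]
```

>>> play_rows --targets "0.85 -0.48 0 0 0 0 -1;0.85 -0.48 0 0 0 0 -1;0.85 -0.48 0 0 0 0 -1;0.86 -0.48 0 0 0 0 -1;0 0 0.7 0 0 0 -1;0 0 0.8 0 0 0 -1;0 0 0.5 0 0 0 -1;0 0 0 0 0 0 -1"

```text
clock: 2.1
position: [476.9, -314.1, 169.9]
tool_rot: [-3.115, -0.37, 0.008]
force: [-0.2, 0.5, -0.3]
gripper_width: 93.7
grasp_force: 0.0
```

Run:
```python
from h import *
go(481,-312,86)
p,d=snap('scene','s1');q,e=snap('top','t1')
A=cv2.resize(p[200:310,90:220,::-1],None,fx=3.6,fy=3.6,interpolation=cv2.INTER_CUBIC)
B=cv2.resize(q[160:226,310:370,::-1],(360,396),interpolation=cv2.INTER_CUBIC)
cv2.imwrite('pics/g.png',np.hstack([A[:396,:440],B]))
```

```text
tcp [ 476.89 -314.06  169.94] yaw x 13.56 zax [-0.0053  0.0038 -1.    ] f [-0.23  0.45 -0.29]
tool units [ 0.242 -0.031  4.196]
```

View pics/g.png

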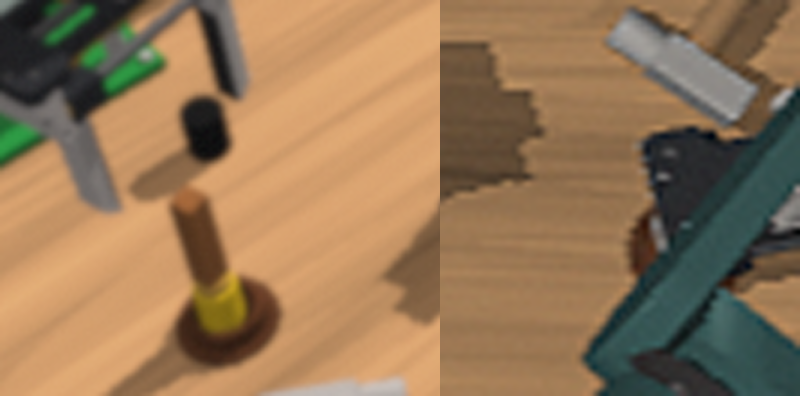

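The picture shows the fingers on either side of the handle, top at about (190,200), with clear space around it. I'll descend.

>>> play_rows --targets "0.1 0 0.8 0 0 0 -1;0 0 0.8 0 0 0 -1;0 0 0.8 0 0 0 -1;0 0 0.7 0 0 0 -1;0 0 0.4 0 0 0 -1;0 0 0 0 0 0 -1;0 0 0 0 0 0 -1"

```text
clock: 2.78
position: [480.8, -314.8, 104.2]
tool_rot: [3.119, 0.371, 0.001]
force: [-0.7, -0.0, -0.3]
gripper_width: 94.2
grasp_force: 0.0
```

```bash
python3 -c "
from h import *
go(481,-312,86)"
```

```text
tcp [ 480.78 -314.79  104.19] yaw x 13.57 zax [ 6.e-04 -6.e-04 -1.e+00] f [-0.66 -0.04 -0.26]
tool units [ 0.043 -0.134  0.909]
```

>>> play_rows --targets "0.04 -0.1 0.5 0 0 0 -1;0 0 0.4 0 0 0 -1;0 0 0 0 0 0 -1;0 0 0 0 0 0 1;0 0 0 0 0 0 1;0 0 0 0 0 0 1;0 0 0 0 0 0 1;0 0 0 0 0 0 1" --force 40

```text
clock: 3.45
position: [481.2, -312.4, 85.9]
tool_rot: [3.119, 0.372, 0.001]
force: [0.4, 0.3, 1.3]
gripper_width: 64.2
grasp_force: 0.0
```

>>> play_rows --targets "0 0 0 0 0 0 1;0 0 0 0 0 0 1;0 0 0 0 0 0 1;0 0 0 0 0 0 1;0 0 0 0 0 0 1;0 0 0 0 0 0 1"

```text
clock: 3.95
position: [481.0, -312.4, 85.5]
tool_rot: [3.119, 0.372, 0.0]
force: [-1.2, -0.8, -0.1]
gripper_width: 23.8
grasp_force: 0.2
```

```bash
python3 -c "
from h import *
go(481,-312,86);s=read_state();print(s['gripper_width'],s['moment'])"
```

```text
tcp [ 481.01 -312.36   85.52] yaw x 13.59 zax [ 1.e-04 -4.e-04 -1.e+00] f [-1.2  -0.84 -0.06]
tool units [ 0.004 -0.018 -0.024]
23.78721389444415 [-0.07415823  0.02108718  0.01965356]
```

>>> play_rows --targets "0 0 0 0 0 0 1;0 0 0 0 0 0 1;0 0 0 0 0 0 1;0 0 0 0 0 0 1;0 0 0 0 0 0 1"

```text
clock: 4.37
position: [481.0, -312.4, 85.6]
tool_rot: [3.119, 0.372, 0.0]
force: [0.6, -0.6, 0.0]
gripper_width: 17.7
grasp_force: 40.0
```

```bash
python3 -c "
from h import *
go(481,-312,86);s=read_state();print(s['gripper_width'],s['moment'],s['grasp_force'])"
```

```text
tcp [ 481.04 -312.38   85.58] yaw x 13.59 zax [ 2.e-04 -4.e-04 -1.e+00] f [ 0.57 -0.61  0.04]
tool units [ 0.003 -0.019 -0.021]
17.743770749483414 [-0.17782596 -0.07455759 -0.01364414] 39.99834358692169
```

>>> play_rows --targets "0 0 -0.3 0 0 0 1;0 0 -0.8 0 0 0 1;0 0 -1 0 0 0 1;0 0 -1 0 0 0 1;0 0 -1 0 0 0 1;0 0 -1 0 0 0 1;0 0 -0.4 0 0 0 1;0 0 0 0 0 0 1"

```text
clock: 5.03
position: [481.9, -312.8, 198.1]
tool_rot: [3.116, 0.372, 0.005]
force: [0.8, -0.7, -2.6]
gripper_width: 18.0
grasp_force: 40.0
```

```bash
python3 -c "
from h import *
go(560,-108.5,190);s=read_state();print(s['gripper_width'],s['moment'],s['grasp_force'])"
```

```text
tcp [ 481.88 -312.78  198.05] yaw x 13.6 zax [ 0.0036 -0.0027 -1.    ] f [ 0.76 -0.66 -2.62]
tool units [ 6.196 -9.011  0.389]
17.978209034942946 [ 0.05290622  0.02580154 -0.0257982 ] 39.998289942741394
```

>>> play_rows --targets "0.5 -0.7 0 0 0 0 1;0.7 -1 0 0 0 0 1;0.7 -1 0 0 0 0 1;0.7 -1 0 0 0 0 1;0.7 -1 0 0 0 0 1;0.7 -1 0 0 0 0 1;0.7 -1 0 0 0 0 1;0.7 -1 0 0 0 0 1"

```text
clock: 5.7
position: [549.1, -135.6, 193.1]
tool_rot: [-3.118, -0.371, 0.005]
force: [-0.5, 0.4, -1.3]
gripper_width: 17.7
grasp_force: 40.0
```

>>> play_rows --targets "0.7 -1 0 0 0 0 1;0.1 -0.3 0 0 0 0 1;0 0 0 0 0 0 1;0 0 0 0 0 0 1;0 0 0 0 0 0 1"

```text
clock: 6.12
position: [558.6, -109.1, 194.6]
tool_rot: [3.119, 0.37, -0.003]
force: [-0.1, 1.8, -2.2]
gripper_width: 17.7
grasp_force: 40.0
```

Run:
```python
from h import *
go(560,-108.5,182)
p,d=snap('scene','s2');q,e=snap('top','t2')
A=cv2.resize(p[190:290,200:310,::-1],(440,400),interpolation=cv2.INTER_CUBIC)
B=cv2.resize(q[150:210,250:310,::-1],(360,400),interpolation=cv2.INTER_CUBIC)
cv2.imwrite('pics/g2.png',np.hstack([A,B]))
```

```text
tcp [ 558.56 -109.1   194.63] yaw x 13.53 zax [-1.6e-03 -4.0e-04 -1.0e+00] f [-0.08  1.83 -2.23]
tool units [ 0.078 -0.013  0.631]
```

View pics/g2.png

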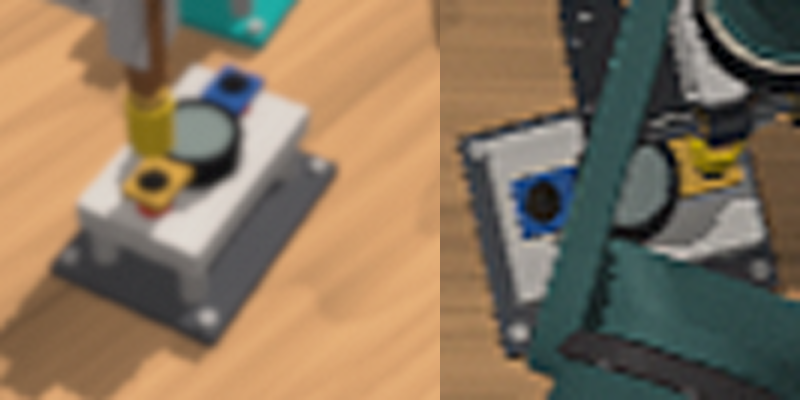

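Run:
```python
from h import *
print('b',plane('scene',200+152/4-.5,190+180/4-.5,92.5).round(1))
print('a',plane('scene',200+235/4-.5,190+84/4-.5,92.5).round(1))
# head centre mid height: face 115+18
print('head',plane('scene',200+149.5/4-.5,190+126/4-.5,115+18).round(1))
print('a top',plane('top',250+543/6-73.3-.5,150+200/6.667-.5,92.5).round(1))
```

```text
b [ 563.7 -115.6   92.5]
a [541.5 -23.6  92.5]
head [ 560.8 -112.4  133. ]
a top [536.1 -16.8  92.5]
```

The mallet head is directly above the brass ear: head at (150,140), dome at (152,180). Both views agree on the tap points, b about (560,-109) and a about (536,-16.5).

>>> play_rows --targets "0.07 0 0.3 0 0 0 1;0 0 0.4 0 0 0 1;0 0 0.2 0 0 0 1;0 0 0 0 0 0 1;0 0 0 0 0 0 1;0 0 0 0 0 0 1"

```text
clock: 6.72
position: [560.6, -107.9, 177.5]
tool_rot: [3.119, 0.372, -0.0]
force: [0.3, 0.7, -2.3]
gripper_width: 17.9
grasp_force: 40.0
```

>>> play_rows --targets "0 0 0.03 0 0 0 1;0 0 0.03 0 0 0 1;0 0 0.03 0 0 0 1;0 0 0.03 0 0 0 1;0 0 0.03 0 0 0 1;0 0 0 0 0 0 1;0 0 0 0 0 0 1"

```text
clock: 7.3
position: [560.5, -107.8, 174.4]
tool_rot: [3.119, 0.372, -0.0]
force: [-0.1, -0.2, -2.2]
gripper_width: 18.0
grasp_force: 40.0
```

>>> play_rows --targets "0 0.03 0.03 0 0 0 1;0 0 0.03 0 0 0 1;0 0 0.03 0 0 0 1;0 0 0.03 0 0 0 1;0 0 0.03 0 0 0 1;0 0 0 0 0 0 1;0 0 0 0 0 0 1"

```text
clock: 7.88
position: [560.7, -108.4, 171.7]
tool_rot: [3.119, 0.372, 0.0]
force: [-1.1, -1.0, -2.0]
gripper_width: 17.8
grasp_force: 40.0
```

>>> play_rows --targets "0 0 0.03 0 0 0 1;0 0 0.03 0 0 0 1;0 0 0.03 0 0 0 1;0 0 0.03 0 0 0 1;0 0 0 0 0 0 1;0 0 0 0 0 0 1"

```text
clock: 8.38
position: [560.8, -108.4, 170.0]
tool_rot: [3.119, 0.372, 0.001]
force: [-2.3, -0.3, 4.0]
gripper_width: 17.8
grasp_force: 40.0
```

>>> play_rows --targets "0 0 0.03 0 0 0 1;0 0 0.03 0 0 0 1;0 0 0.03 0 0 0 1;0 0 0.03 0 0 0 1;0 0 0.03 0 0 0 1;0 0 0.02 0 0 0 1;0 0 0 0 0 0 1;0 0 0 0 0 0 1"

```text
clock: 9.05
position: [560.9, -108.5, 167.4]
tool_rot: [3.119, 0.372, 0.002]
force: [-3.6, 1.0, 8.3]
gripper_width: 17.7
grasp_force: 40.0
```

>>> play_rows --targets "0 0 0.025 0 0 0 1;0 0 0 0 0 0 1;0 0 0.025 0 0 0 1;0 0 0 0 0 0 1;0 0 0 0 0 0 1"

```text
clock: 9.47
position: [560.9, -108.5, 166.5]
tool_rot: [3.119, 0.372, 0.002]
force: [-2.4, 0.7, 8.2]
gripper_width: 17.8
grasp_force: 40.0
```

>>> play_rows --targets "0 0 0.025 0 0 0 1;0 0 0 0 0 0 1;0 0 0.02 0 0 0 1;0 0 0 0 0 0 1;0 0 0 0 0 0 1"

```text
clock: 9.88
position: [560.9, -108.5, 165.9]
tool_rot: [3.119, 0.372, 0.003]
force: [-3.7, 0.4, 9.3]
gripper_width: 17.7
grasp_force: 40.0
```

>>> play_rows --targets "0 0 0.025 0 0 0 1;0 0 0 0 0 0 1;0 0 0 0 0 0 1"

```text
clock: 10.13
position: [560.9, -108.5, 165.6]
tool_rot: [3.119, 0.372, 0.003]
force: [-3.4, 0.4, 10.4]
gripper_width: 17.8
grasp_force: 40.0
```

>>> play_rows --targets "0 0 -0.5 0 0 0 1;0 0 -0.6 0 0 0 1;-0.02 -0.7 0 0 0 0 1;-0.03 -1 0 0 0 0 1;-0.03 -1 0 0 0 0 1;-0.03 -1 0 0 0 0 1;-0.03 -0.8 0 0 0 0 1;0 -0.28 0 0 0 0 1"

```text
clock: 10.8
position: [534.4, -13.1, 184.4]
tool_rot: [-3.117, -0.376, 0.002]
force: [0.9, 1.7, -2.3]
gripper_width: 17.6
grasp_force: 40.0
```

>>> play_rows --targets "0 0 0 0 0 0 1;0 0 0.15 0 0 0 1;0 0 0.1 0 0 0 1;0 0 0 0 0 0 1;0 0 0 0 0 0 1;0 0 0 0 0 0 1"

```text
clock: 11.3
position: [535.6, -16.8, 180.0]
tool_rot: [3.12, 0.37, -0.0]
force: [0.3, -0.9, -2.6]
gripper_width: 17.9
grasp_force: 40.0
```

```bash
python3 -c "
from h import *
go(535.8,-16.3,172)"
```

```text
tcp [535.64 -16.76 180.04] yaw x 13.53 zax [-3.e-04 -1.e-04 -1.e+00] f [ 0.27 -0.86 -2.55]
tool units [ 0.013 -0.02   0.402]
```

>>> play_rows --targets "0 0 0.15 0 0 0 1;0 0 0.12 0 0 0 1;0 0 0.05 0 0 0 1;0 0 0.05 0 0 0 1;0 0 0.05 0 0 0 1;0 0 0 0 0 0 1;0 0 0 0 0 0 1"

```text
clock: 11.88
position: [535.5, -16.1, 171.8]
tool_rot: [3.119, 0.372, -0.0]
force: [-0.7, -0.4, -2.0]
gripper_width: 18.1
grasp_force: 40.0
```

>>> play_rows --targets "0 0 0.03 0 0 0 1;0 0 0.03 0 0 0 1;0 0 0.03 0 0 0 1;0 0 0.03 0 0 0 1;0 0 0 0 0 0 1;0 0 0 0 0 0 1"

```text
clock: 12.38
position: [535.7, -16.1, 170.2]
tool_rot: [3.119, 0.372, 0.002]
force: [-1.6, -0.6, 1.9]
gripper_width: 17.8
grasp_force: 40.0
```

>>> play_rows --targets "0 0 0.04 0 0 0 1;0 0 0.04 0 0 0 1;0 0 0.04 0 0 0 1;0 0 0.04 0 0 0 1;0 0 0.04 0 0 0 1;0 0 0.04 0 0 0 1;0 0 0 0 0 0 1;0 0 0 0 0 0 1"

```text
clock: 13.05
position: [535.8, -16.0, 166.6]
tool_rot: [3.119, 0.372, 0.003]
force: [-2.5, 1.6, 7.5]
gripper_width: 17.7
grasp_force: 40.0
```

>>> play_rows --targets "0 0 0.03 0 0 0 1;0 0 0.03 0 0 0 1;0 0 0.03 0 0 0 1;0 0 0 0 0 0 1;0 0 0.02 0 0 0 1;0 0 0 0 0 0 1;0 0 0 0 0 0 1"

```text
clock: 13.63
position: [535.7, -15.9, 164.5]
tool_rot: [3.119, 0.372, 0.003]
force: [-2.6, 0.1, 8.5]
gripper_width: 17.7
grasp_force: 40.0
```

>>> play_rows --targets "0 0 0.025 0 0 0 1;0 0 0 0 0 0 1;0 0 0.025 0 0 0 1;0 0 0 0 0 0 1;0 0 0 0 0 0 1"

```text
clock: 14.05
position: [535.7, -15.9, 163.6]
tool_rot: [3.119, 0.372, 0.003]
force: [-2.8, 0.8, 8.6]
gripper_width: 17.8
grasp_force: 40.0
```

>>> play_rows --targets "0 0 0.025 0 0 0 1;0 0 0 0 0 0 1;0 0 0.025 0 0 0 1;0 0 0 0 0 0 1;0 0 0 0 0 0 1"

```text
clock: 14.47
position: [535.8, -15.9, 163.0]
tool_rot: [3.119, 0.372, 0.003]
force: [-3.4, 1.4, 9.0]
gripper_width: 17.6
grasp_force: 40.0
```

>>> play_rows --targets "0 0 0.025 0 0 0 1;0 0 0 0 0 0 1;0 0 0.02 0 0 0 1;0 0 0 0 0 0 1;0 0 0 0 0 0 1"

```text
clock: 14.88
position: [535.8, -15.9, 162.4]
tool_rot: [3.119, 0.372, 0.004]
force: [-2.9, 0.1, 9.6]
gripper_width: 17.8
grasp_force: 40.0
```

>>> play_rows --targets "0 0 -0.5 0 0 0 1;0 0 -0.5 0 0 0 1;0.02 0.7 0 0 0 0 1;0.02 1 0 0 0 0 1;0.02 1 0 0 0 0 1;0.03 1 0 0 0 0 1;0.03 0.8 0 0 0 0 1;0.02 0.28 0 0 0 0 1"

```text
clock: 15.55
position: [560.9, -111.4, 178.3]
tool_rot: [3.119, 0.367, -0.003]
force: [-1.1, 1.0, -1.8]
gripper_width: 17.9
grasp_force: 40.0
```

>>> play_rows --targets "0 0 0 0 0 0 1;0 0 0 0 0 0 1;0 0 0.2 0 0 0 1;0 0 0.1 0 0 0 1;0 0 0 0 0 0 1;0 0 0 0 0 0 1"

```text
clock: 16.05
position: [560.4, -107.6, 173.3]
tool_rot: [-3.119, -0.373, 0.001]
force: [0.3, -0.0, -3.0]
gripper_width: 17.8
grasp_force: 40.0
```

```bash
python3 -c "
from h import *
go(560.5,-108.4,168.5)"
```

```text
tcp [ 560.44 -107.61  173.29] yaw x 13.65 zax [-5.e-04  2.e-04 -1.e+00] f [ 0.34 -0.05 -2.97]
tool units [-0.006  0.039  0.239]
```

>>> play_rows --targets "0 0.04 0.1 0 0 0 1;0 0 0.1 0 0 0 1;0 0 0.05 0 0 0 1;0 0 0.05 0 0 0 1;0 0 0.05 0 0 0 1;0 0 0.05 0 0 0 1;0 0 0.05 0 0 0 1;0 0 0.05 0 0 0 1"

```text
clock: 16.72
position: [561.0, -109.1, 165.5]
tool_rot: [3.119, 0.372, 0.002]
force: [-2.9, 0.7, 7.9]
gripper_width: 18.0
grasp_force: 40.0
```

>>> play_rows --targets "0 0 0 0 0 0 1;0 0 0.025 0 0 0 1;0 0 0 0 0 0 1;0 0 0 0 0 0 1"

```text
clock: 17.05
position: [561.0, -109.1, 165.4]
tool_rot: [3.119, 0.372, 0.003]
force: [-2.8, 1.9, 8.1]
gripper_width: 17.7
grasp_force: 40.0
```

>>> play_rows --targets "0 0 0.04 0 0 0 1;0 0 0.04 0 0 0 1;0 0 0.04 0 0 0 1;0 0 0.03 0 0 0 1;0 0 0 0 0 0 1;0 0 0 0 0 0 1"

```text
clock: 17.55
position: [561.1, -109.2, 162.6]
tool_rot: [3.119, 0.372, 0.003]
force: [-3.0, 1.6, 7.9]
gripper_width: 17.9
grasp_force: 40.0
```

>>> play_rows --targets "0 0 0.03 0 0 0 1;0 0 0.03 0 0 0 1;0 0 0.03 0 0 0 1;0 0 0 0 0 0 1;0 0 0.02 0 0 0 1;0 0 0 0 0 0 1;0 0 0 0 0 0 1"

```text
clock: 18.13
position: [561.1, -109.2, 160.6]
tool_rot: [3.118, 0.372, 0.003]
force: [-3.8, 2.1, 8.7]
gripper_width: 17.8
grasp_force: 40.0
```

>>> play_rows --targets "0 0 0.025 0 0 0 1;0 0 0 0 0 0 1;0 0 0.025 0 0 0 1;0 0 0 0 0 0 1;0 0 0 0 0 0 1"

```text
clock: 18.55
position: [561.1, -109.3, 160.0]
tool_rot: [3.118, 0.372, 0.003]
force: [-3.5, 1.0, 9.8]
gripper_width: 17.8
grasp_force: 40.0
```

>>> play_rows --targets "0 0 -0.5 0 0 0 1;0 0 -0.5 0 0 0 1;-0.02 -0.7 0 0 0 0 1;-0.03 -1 0 0 0 0 1;-0.03 -1 0 0 0 0 1;-0.03 -1 0 0 0 0 1;-0.02 -0.8 0 0 0 0 1;0 -0.33 0 0 0 0 1"

```text
clock: 19.22
position: [534.5, -13.0, 176.1]
tool_rot: [-3.117, -0.375, 0.002]
force: [-0.0, -0.6, -2.5]
gripper_width: 17.8
grasp_force: 40.0
```

>>> play_rows --targets "0 0 0 0 0 0 1;0 0 0 0 0 0 1;0 0 0.2 0 0 0 1;0 0 0.1 0 0 0 1;0 0 0 0 0 0 1;0 0 0 0 0 0 1"

```text
clock: 19.72
position: [535.6, -16.5, 170.3]
tool_rot: [-3.12, -0.37, 0.002]
force: [0.3, -1.1, -3.2]
gripper_width: 17.7
grasp_force: 40.0
```

```bash
python3 -c "
from h import *
go(535.8,-16.3,165.1)"
```

```text
tcp [535.57 -16.51 170.3 ] yaw x 13.53 zax [-1.e-03 -1.e-04 -1.e+00] f [ 0.3  -1.06 -3.22]
tool units [ 0.014 -0.007  0.26 ]
```

>>> play_rows --targets "0 0 0.1 0 0 0 1;0 0 0.1 0 0 0 1;0 0 0.06 0 0 0 1;0 0 0.06 0 0 0 1;0 0 0.06 0 0 0 1;0 0 0.06 0 0 0 1;0 0 0.05 0 0 0 1;0 0 0.03 0 0 0 1"

```text
clock: 20.38
position: [535.8, -16.0, 162.6]
tool_rot: [3.119, 0.372, 0.002]
force: [-3.4, 0.5, 7.9]
gripper_width: 17.9
grasp_force: 40.0
```

>>> play_rows --targets "0 0 0 0 0 0 1;0 0 0.025 0 0 0 1;0 0 0 0 0 0 1;0 0 0 0 0 0 1"

```text
clock: 20.72
position: [535.8, -16.0, 162.5]
tool_rot: [3.119, 0.372, 0.003]
force: [-4.0, 0.5, 8.6]
gripper_width: 17.6
grasp_force: 40.0
```

>>> play_rows --targets "0 0 0.04 0 0 0 1;0 0 0.04 0 0 0 1;0 0 0.03 0 0 0 1;0 0 0 0 0 0 1;0 0 0 0 0 0 1"

```text
clock: 21.13
position: [535.8, -15.9, 160.3]
tool_rot: [3.119, 0.372, 0.003]
force: [-3.5, -0.6, 9.1]
gripper_width: 18.1
grasp_force: 40.0
```

>>> play_rows --targets "0 0 0.025 0 0 0 1;0 0 0 0 0 0 1;0 0 0 0 0 0 1"

```text
clock: 21.38
position: [535.8, -15.8, 159.8]
tool_rot: [3.119, 0.372, 0.003]
force: [-3.7, 0.2, 7.9]
gripper_width: 17.8
grasp_force: 40.0
```

>>> play_rows --targets "0 0 0.025 0 0 0 1;0 0 0 0 0 0 1;0 0 0.025 0 0 0 1;0 0 0 0 0 0 1;0 0 0 0 0 0 1"

```text
clock: 21.8
position: [535.8, -15.8, 158.9]
tool_rot: [3.119, 0.372, 0.003]
force: [-3.4, 0.3, 8.6]
gripper_width: 17.8
grasp_force: 40.0
```

>>> play_rows --targets "0 0 0.025 0 0 0 1;0 0 0 0 0 0 1;0 0 0 0 0 0 1"

```text
clock: 22.05
position: [535.8, -15.8, 158.3]
tool_rot: [3.119, 0.372, 0.003]
force: [-3.7, 0.4, 8.6]
gripper_width: 18.0
grasp_force: 40.0
```

>>> play_rows --targets "0 0 0.025 0 0 0 1;0 0 0 0 0 0 1;0 0 0 0 0 0 1"

```text
clock: 22.3
position: [535.8, -15.8, 158.0]
tool_rot: [3.119, 0.372, 0.003]
force: [-3.9, -0.8, 8.0]
gripper_width: 17.5
grasp_force: 40.0
```

>>> play_rows --targets "0 0 0.025 0 0 0 1;0 0 0 0 0 0 1;0 0 0 0 0 0 1"

```text
clock: 22.55
position: [535.8, -15.8, 157.8]
tool_rot: [3.119, 0.372, 0.003]
force: [-3.8, 0.4, 9.0]
gripper_width: 17.8
grasp_force: 40.0
```

>>> play_rows --targets "0 0 0.025 0 0 0 1;0 0 0 0 0 0 1;0 0 0 0 0 0 1"

```text
clock: 22.8
position: [535.8, -15.8, 157.6]
tool_rot: [3.119, 0.372, 0.003]
force: [-4.1, 0.7, 11.1]
gripper_width: 18.0
grasp_force: 40.0
```

>>> play_rows --targets "0 0 0.02 0 0 0 1;0 0 0 0 0 0 1;0 0 0 0 0 0 1"

```text
clock: 23.05
position: [535.8, -15.8, 157.3]
tool_rot: [3.119, 0.372, 0.004]
force: [-4.6, 0.2, 10.7]
gripper_width: 18.0
grasp_force: 40.0
```

>>> play_rows --targets "0 0 -0.5 0 0 0 1;0 0 -0.6 0 0 0 1;0.02 0.7 0 0 0 0 1;0.02 1 0 0 0 0 1;0.02 1 0 0 0 0 1;0.03 1 0 0 0 0 1;0.02 0.8 0 0 0 0 1;0.01 0.3 0 0 0 0 1"

```text
clock: 23.72
position: [560.8, -111.5, 174.9]
tool_rot: [3.119, 0.367, -0.002]
force: [-0.1, 0.2, -2.5]
gripper_width: 17.8
grasp_force: 40.0
```

>>> play_rows --targets "0 0 0 0 0 0 1;0 0 0 0 0 0 1;0 0 0.2 0 0 0 1;0 0 0.1 0 0 0 1;0 0 0 0 0 0 1;0 0 0 0 0 0 1"

```text
clock: 24.22
position: [560.3, -107.9, 169.6]
tool_rot: [-3.119, -0.373, 0.001]
force: [0.8, -0.1, -2.6]
gripper_width: 17.9
grasp_force: 40.0
```

```bash
python3 -c "
from h import *
go(560.5,-108.7,162.6)"
```

```text
tcp [ 560.29 -107.87  169.56] yaw x 13.65 zax [-6.e-04  2.e-04 -1.e+00] f [ 0.83 -0.1  -2.58]
tool units [0.001 0.043 0.348]
```

>>> play_rows --targets "0 0.04 0.12 0 0 0 1;0 0 0.12 0 0 0 1;0 0 0.08 0 0 0 1;0 0 0.06 0 0 0 1;0 0 0.06 0 0 0 1;0 0 0.06 0 0 0 1;0 0 0.03 0 0 0 1;0 0 0 0 0 0 1"

```text
clock: 24.88
position: [560.8, -109.3, 161.0]
tool_rot: [3.119, 0.372, 0.002]
force: [-2.7, 0.4, 5.5]
gripper_width: 17.6
grasp_force: 40.0
```

>>> play_rows --targets "0 0 0.025 0 0 0 1;0 0 0 0 0 0 1;0 0 0 0 0 0 1"

```text
clock: 25.13
position: [560.8, -109.3, 160.8]
tool_rot: [3.119, 0.372, 0.002]
force: [-3.1, 0.8, 6.4]
gripper_width: 17.9
grasp_force: 40.0
```

>>> play_rows --targets "0 0 0.03 0 0 0 1;0 0 0.03 0 0 0 1;0 0 0.03 0 0 0 1;0 0 0 0 0 0 1;0 0 0 0 0 0 1"

```text
clock: 25.55
position: [560.8, -109.4, 159.5]
tool_rot: [3.119, 0.372, 0.003]
force: [-3.0, 2.0, 7.9]
gripper_width: 17.7
grasp_force: 40.0
```

>>> play_rows --targets "0 0 0.03 0 0 0 1;0 0 0 0 0 0 1;0 0 0 0 0 0 1"

```text
clock: 25.8
position: [560.8, -109.4, 159.0]
tool_rot: [3.119, 0.372, 0.003]
force: [-3.5, 1.1, 8.7]
gripper_width: 17.7
grasp_force: 40.0
```

>>> play_rows --targets "0 0 0.03 0 0 0 1;0 0 0 0 0 0 1;0 0 0.02 0 0 0 1;0 0 0 0 0 0 1;0 0 0 0 0 0 1"

```text
clock: 26.22
position: [560.8, -109.4, 158.1]
tool_rot: [3.119, 0.372, 0.003]
force: [-4.2, 1.4, 9.2]
gripper_width: 18.2
grasp_force: 40.0
```

>>> play_rows --targets "0 0 0.03 0 0 0 1;0 0 0 0 0 0 1;0 0 0 0 0 0 1"

```text
clock: 26.47
position: [560.8, -109.4, 157.8]
tool_rot: [3.119, 0.372, 0.003]
force: [-3.3, 1.1, 10.5]
gripper_width: 17.7
grasp_force: 40.0
```

>>> play_rows --targets "0 0 0.02 0 0 0 1;0 0 0 0 0 0 1;0 0 0 0 0 0 1"

```text
clock: 26.72
position: [560.8, -109.4, 157.7]
tool_rot: [3.119, 0.372, 0.003]
force: [-4.0, 0.6, 10.5]
gripper_width: 17.7
grasp_force: 40.0
```

>>> play_rows --targets "0 0 0.01 0 0 0 1;0 0 0 0 0 0 1;0 0 0 0 0 0 1"

```text
clock: 26.97
position: [560.8, -109.4, 157.6]
tool_rot: [3.118, 0.372, 0.003]
force: [-4.5, 1.0, 10.6]
gripper_width: 17.8
grasp_force: 40.0
```

>>> play_rows --targets "0 0 -0.5 0 0 0 1;0 0 -0.8 0 0 0 1;-0.4 0.6 0 0 0 0 1;-0.7 1 0 0 0 0 1;-0.7 1 0 0 0 0 1;-0.7 1 0 0 0 0 1;-0.7 1 0 0 0 0 1;-0.7 1 0 0 0 0 1"

```text
clock: 27.63
position: [510.8, -237.7, 179.6]
tool_rot: [-3.119, -0.372, 0.001]
force: [0.3, 0.6, -1.9]
gripper_width: 18.1
grasp_force: 40.0
```

>>> play_rows --targets "-0.7 1 0 0 0 0 1;-0.7 1 0 0 0 0 1;-0.6 0.8 0 0 0 0 1;-0.3 0.4 0 0 0 0 1;0 0 0 0 0 0 1;0 0 0 0 0 0 1;0 0 0 0 0 0 1"

```text
clock: 28.22
position: [482.1, -308.6, 180.0]
tool_rot: [-3.119, -0.373, -0.001]
force: [0.1, 0.4, -1.8]
gripper_width: 18.1
grasp_force: 40.0
```

```bash
python3 -c "
from h import *
go(481,-312,86)"
```

```text
tcp [ 482.05 -308.6   180.  ] yaw x 13.64 zax [ 3.e-04  9.e-04 -1.e+00] f [ 0.09  0.37 -1.75]
tool units [-0.093  0.156  4.7  ]
```

>>> play_rows --targets "-0.09 0.15 0.3 0 0 0 1;0 0 0.8 0 0 0 1;0 0 0.9 0 0 0 1;0 0 0.8 0 0 0 1;0 0 0.6 0 0 0 1;0 0 0.3 0 0 0 1;0 0 0 0 0 0 1;0 0 0 0 0 0 1"

```text
clock: 28.88
position: [480.8, -312.8, 106.3]
tool_rot: [3.119, 0.372, 0.0]
force: [-1.3, -0.5, -2.5]
gripper_width: 17.8
grasp_force: 40.0
```

Run:
```python
from h import *
go(481,-312,86)
p,d=snap('scene','s3')
A=cv2.resize(p[190:290,200:310,::-1],(440,400),interpolation=cv2.INTER_CUBIC)
B=cv2.resize(p[230:320,110:191,::-1],(360,400),interpolation=cv2.INTER_CUBIC)
cv2.imwrite('pics/g3.png',np.hstack([A,B]))
```

```text
tcp [ 480.81 -312.77  106.35] yaw x 13.62 zax [ 1.e-04 -2.e-04 -1.e+00] f [-1.34 -0.5  -2.5 ]
tool units [ 0.018 -0.035  1.017]
```

View pics/g3.png

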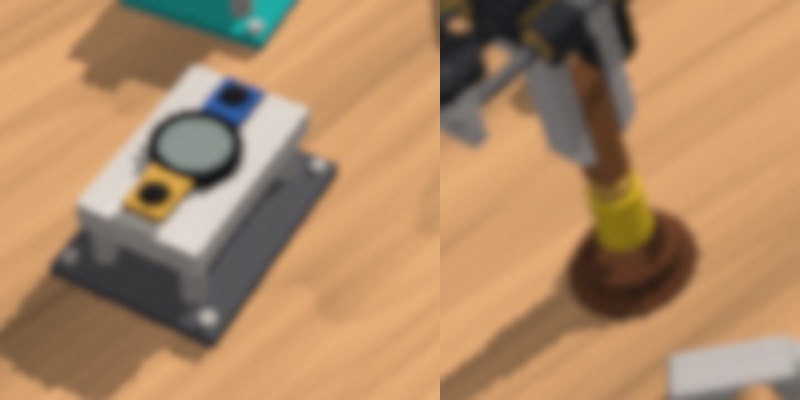

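Both ears now lie flat on the plate with no red gap showing at (155,195) or (235,97). The mallet hangs over its recess at (625,235), so I'll lower it.

>>> play_rows --targets "0 -0.03 0.3 0 0 0 1;0 0 0.3 0 0 0 1;0 0 0.2 0 0 0 1;0 0 0.1 0 0 0 1;0 0 0.05 0 0 0 1;0 0 0 0 0 0 1;0 0 0 0 0 0 1"

```text
clock: 29.52
position: [480.5, -312.4, 87.2]
tool_rot: [3.119, 0.372, 0.0]
force: [0.1, -0.5, -3.1]
gripper_width: 17.6
grasp_force: 40.0
```

>>> play_rows --targets "0 0 0.04 0 0 0 1;0 0 0.04 0 0 0 1;0 0 0.02 0 0 0 1;0 0 0 0 0 0 1;0 0 0 0 0 0 1"

```text
clock: 29.93
position: [480.5, -312.5, 85.6]
tool_rot: [3.119, 0.372, 0.001]
force: [-0.4, 0.6, -0.2]
gripper_width: 17.6
grasp_force: 40.0
```

Contact with the recess floor, since the weight has come off the wrist at the original height. Releasing.

>>> play_rows --targets "0 0 0.01 0 0 0 1;0 0 0 0 0 0 -1;0 0 0 0 0 0 -1;0 0 0 0 0 0 -1;0 0 0 0 0 0 -1;0 0 0 0 0 0 -1;0 0 0 0 0 0 -1;0 0 0 0 0 0 -1"

```text
clock: 30.6
position: [480.4, -312.4, 84.9]
tool_rot: [3.119, 0.372, -0.0]
force: [0.1, -0.4, 0.4]
gripper_width: 61.1
grasp_force: 0.0
```

>>> play_rows --targets "0 0 0 0 0 0 -1;0 0 0 0 0 0 -1;0 0 0 0 0 0 -1;0 0 0 0 0 0 -1;0 0 0 0 0 0 -1;0 0 -0.3 0 0 0 -1;0 0 -0.8 0 0 0 -1;0 0 -0.8 0 0 0 -1"

```text
clock: 31.27
position: [479.9, -312.0, 122.9]
tool_rot: [-3.118, -0.371, 0.002]
force: [0.2, -0.3, -0.6]
gripper_width: 93.7
grasp_force: 0.0
```

>>> play_rows --targets "0 0 -0.8 0 0 0 -1;0 0 -0.8 0 0 0 -1;0 0 -0.8 0 0 0 -1;0 0 -0.6 0 0 0 -1;0 0 0 0 0 0 -1;0 0 0 0 0 0 -1;0 0 0 0 0 0 -1"

```text
clock: 31.85
position: [480.0, -312.1, 182.0]
tool_rot: [-3.118, -0.371, 0.002]
force: [-0.0, 0.2, 0.1]
gripper_width: 93.7
grasp_force: 0.0
```

Run:
```python
from h import *
go(481,-312,86)
p,d=snap('scene','s4')
A=cv2.resize(p[190:290,200:310,::-1],(440,400),interpolation=cv2.INTER_CUBIC)
B=cv2.resize(p[230:320,110:191,::-1],(360,400),interpolation=cv2.INTER_CUBIC)
cv2.imwrite('pics/g4.png',np.hstack([A,B]))
```

```text
tcp [ 480.01 -312.09  182.02] yaw x 13.58 zax [-1.2e-03  9.0e-04 -1.0e+00] f [-0.03  0.19  0.11]
tool units [0.054 0.013 4.801]
```

View pics/g4.png

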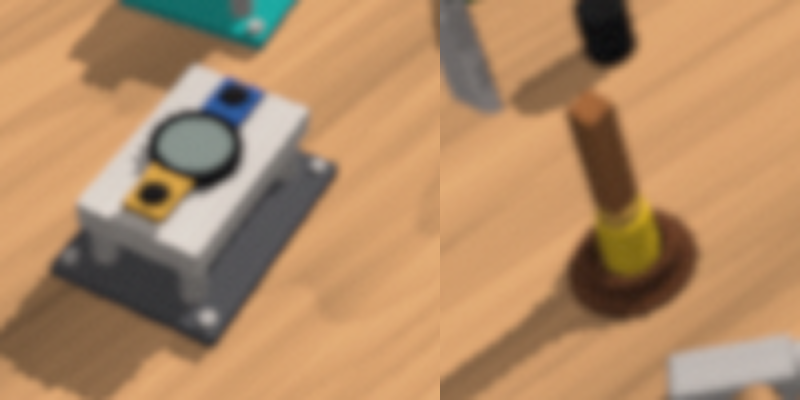

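The mallet stands upright in its stand at (625,240), released, and both ears are down.

```bash
python3 -c "
from bench import *
print(hand_in())"
```

```text
the job is handed in; nothing more can be done
None
```

I handed the job in at about 32 s, though `hand_in()` returned no verdict: both ears look fully down on the red stops, pushes read at most about 13.5 N (18 N limit), and the mallet is released upright in its stand.

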